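# Load a weld-test coupon under a spring clip

## Robot

A 6-joint arm with a two-finger parallel gripper is mounted at the origin on a cart in front of the work surface, level with it; the furniture and walls round the work are solid. World frame = base frame: x ahead of the robot, y to its left, z up, the work surface at z = 0. Lengths are in mm, angles in rad, forces in N, time in s.
With the tool pointing down it reaches from about 325 to 900 mm from the base axis. Payload 6.1 kg.
Tool frame: the origin (TCP) lies midway between the tips of the shut fingers; the grasp point (between the pads) lies arm.pinch_z behind it (arm.pinch_z is the distance from the TCP to the grasp point, in mm); z points along the fingers, y is the direction in which the jaws open and shut (so a half turn about z gives the same grasp; the last joint's range is limited). The gripper opens to 85 mm and grips with 20 to 120 N. Pads are 22 mm wide; open, the fingers measure 114 mm over their backs; the gripper's body (76 mm by 85 mm) begins 54 mm behind the grasp point. The pads swing forward as they close: fully open they stand 13 mm farther back than shut.
Start: joints at [1.194, 0.22, 1.526, -0, 1.395, -0.126], TCP at [155.111, 605.439, 231.3] pointing down, gripper open.
Joint ranges: [-2.98, 2.98], [-0.91, 2.08], [0.09, 2.57], [-1.24, 4.39], [0.2, 2.65], [-2.68, 2.68]. Speed limits (rad/s): [2.57, 2.57, 3.01, 3.14, 3.14, 3.14].

## Interface

Orientations are given as a unit quaternion [w, x, y, z].
In Python, from station import readout, eyes, arm gives the robot as it stands.
- The arm moves only by the tool arm_command, never from a script. Its argument "increments" is a list of rows, each an object of numbers: "x", "y", "z": the shift along the tool's x, y, z in mm; "twist": the turn about the tool's z in rad; "jaw": the finger opening in mm, from 0 to 85.4. In form: [{"x": .., "y": .., "z": .., "twist": .., "jaw": ..}, ...]. A call has 1 to 8 rows; each row is the pose to reach, as a shift and turn from the pose commanded when the call began, along the tool's axes at that moment; what a row does not reach only later rows make up. A row lasts 1/10 s, in which the tool goes at most 50 mm and 8.59 degrees, less where a joint would pass 70% of its speed; a pose out of reach is approached as far as the arm can. A call with a gripper value outside its range is refused whole. The fingers move at their own pace and stop on an object; the grip force is fixed at half the most. Time passes only in rows, so rows that repeat a pose let the fingers close. It gives the time, the measured TCP pose, the force and the opening at its end, in the units of the state.
- readout.observe(): the state, without advancing time (a new reading comes with each control period).
- eyes.capture(name): name is "scene" or "top" or "wrist"; returns the picture (480x640x3 uint8, red, green, blue); there is no depth.
- eyes.camera_info(name): a dict with "fx", "fy", "cx", "cy" (pixels), "world_from_camera" (4x4, takes a point from camera to world coordinates); the wrist camera has in their place "T_tool_cam" (4x4, takes a point from camera to tool coordinates, whose origin is the TCP and whose axes are the flange's). Camera axes: x right, y up, looking along -z (the intrinsics and any distortion apply to the point x, -y, -z); pixel columns grow to the right and rows downward; lengths in mm; the calibration is good to about 2 mm. A picture is of the moment at which its call begins: read the wrist's pose just before it. camera_info takes no time and is no camera call.
- arm.close_job(): hands the job in, once; it reports no verdict.
The state is a dict: "t": time; "joint_positions": joint angles; "joint_velocities": joint speeds; "tau": joint torques, N m; "eef_pos": TCP position; "tool_rot": TCP orientation; "force": force on the tool from outside, world axes, zero at the start; "torque": the same for the moment, N m; "grip_width": finger opening in mm.
Only numpy, scipy, OpenCV 4.12 (cv2) and the standard library are available. Lean on these libraries where they do the work, as an engineer would, in place of code of your own. Each camera call takes 0.05 s, during which the arm holds its last target.

## Task

With one fingertip press the blue pedal of the spring clip down and keep it down, and with the other fingertip push the steel weld coupon along its guide, under the raised clip, until it is fully home against the end stop. Then let the pedal up so that the clip grips the coupon, and move clear. Only press and push: do not lift the coupon, and leave the nozzle, block and nut beside the fixture alone.

Things in the scene. Friction and masses are not known exactly. Their poses are not given: they have to be found in the camera images.
- fixture: Fixed coupon fixture: grey base plate 190 x 130 x 10 mm with a dark steel deck on it, deck top 20 mm above the table. Origin on the table under the guide's centre line; x = the way the coupon is pushed, y = across, towards the pedal, z up. The deck spans x -103 to +83, y -34 to +32 mm. All fixture x, y below are in this frame.
- end_stop (a point): Foot of the end stop's face on the deck: fixture x +70, y 0, z 20 mm. The stop is 62 mm wide and stands 16 mm above the deck.
- guide_mouth (a point): Middle of the guide's mouth on the deck: fixture x -41, y 0, z 20 mm. Two rails 5 mm high flank the coupon's path, inner faces at y -27 and +27 mm from x -25 to +70 mm, flared at the mouth to about y -32 and +32 mm.
- hinge_mid (a point): Middle of the clip's hinge tube (radius 5.5 mm), which runs along fixture x from -92 to +62 mm at y +42 mm, 30 mm above the table. Lugs 7 mm thick and 14 mm wide hold it at x -100 and +68 mm, tops 37 mm above the table.
- coupon: Loose steel weld coupon 70 (x) x 50 (y) x 12 (z) mm, dark weld bead across its top, about 0.3 kg. Origin: centre of its underside, x lengthwise. It lies on the deck, front end just inside the guide, short of the clip; its rear edge, 35 mm behind the origin, is free to push. Fully home its front meets the stop: origin at fixture x +35, y 0 (+-2), z 20 mm, rear edge at x 0.
- clip (a joint): Angle of the spring clip (rocker), rad: 0 = at rest, shut; grows as the pedal goes down; hard stop 0.36. At 0 the jaw's nose is 8 mm above the deck and its blunt end blocks the 12 mm coupon; above 0.13 the coupon passes; clamped on the coupon it reads about 0.11. The spring takes about 3 N at the pedal's middle to start, 6 N at 0.25.
- pedal_root (a point): Blue pedal plate of the clip, fixture x -90 to +10, y +43 to +93 mm, 4 mm thick; this point: middle of its inner edge on top. Slopes up away from the hinge by 0.25 rad at rest. At clip = 0.25 its top is level, 25 mm above the table (5 mm above the deck) all along, so a fingertip can slide along it while another at that height clears the deck and meets the coupon's rear edge.
- pedal_mid (a point): Point on the pedal's top at mid-length (fixture x -40) and about 30 mm out from the hinge line (fixture y about +72 mm); moves with the pedal. About 32 mm above the table at rest, 22 mm at the hard stop.
- jaw_arm (a point): Jaw of the clip: a blue arm 16 mm wide, fixture x +44 to +60 mm, reaching from the hinge over the guide to y about +2 mm, with a round brass nose (radius 4 mm) under its free end; top about 39 mm above the table at rest, 50 mm raised. This point: on its top, fixture x +52, y +22 mm.
- jaw_nose (a point): Lowest point of the jaw's nose at its end towards the incoming coupon: fixture x +44, y +6 mm, 28 mm above the table with the clip at rest.
- torch_nozzle: Loose copper torch nozzle, 21 mm wide, 62 mm tall, upright behind the end stop; origin at the centre of its underside. Bystander.
- steel_block_1: Loose grey steel block 40 x 50 x 40 mm on the table beside the fixture, on the side away from the pedal; origin at the centre of its underside. Bystander.
- nut_4: Loose brass-coloured nut 33 x 29 x 14 mm on the table beside the fixture on the pedal side; origin at the centre of its underside. Bystander.
Things that resemble listed ones, but are neither listed nor needed, are in the scene too. Of the things shaped like the coupon, the steel one is meant. Of the things shaped like the fixture, the grey one is meant.

How it is judged (in metres and radians):
On the way, in this order (a step that is already met when the one before it is completed fails the run):
1. the pedal is held down by a fingertip (clip above 0.14 rad) while the coupon is still short of the clip (value of joint clip above 0.14 rad and contact force between the fingers and clip above 0.5 N and x of coupon in the frame of fixture below 0.0105 m), for 0.2 s.
2. a fingertip pushes the coupon under the raised jaw (front end past the nose's edge, not yet home) while the other holds the pedal down (value of joint clip above 0.12 rad and contact force between the fingers and clip above 0.5 N and contact force between the fingers and coupon above 0.2 N and x of coupon in the frame of fixture between 0.014 and 0.033 m).
At the end, for the whole second after the job is handed in: The coupon lies flat on the deck between the rails with its front end within 3 mm of the end stop, at rest, and the released clip's jaw presses on it (more than 1 N, clip between 0.08 and 0.15 rad) (x of coupon in the frame of fixture between 0.032 and 0.037 m and y of coupon in the frame of fixture between -0.004 and 0.004 m and z of coupon in the frame of fixture between 0.018 and 0.0225 m and angle between the x axis of coupon and the x axis of fixture, either way round below 0.08 rad and angle between coupon's own z axis and vertical below 0.05 rad and contact force between clip and coupon above 1 N and value of joint clip between 0.08 and 0.15 rad and linear speed of coupon below 0.01 m/s); the robot touches nothing.
It fails at once if the coupon is lifted or tipped (more than 6 mm off the deck or 0.2 rad) (z of coupon in the frame of fixture above 0.026 m or angle between coupon's own z axis and vertical above 0.2 rad).
It fails at once if the copper torch nozzle is moved more than 15 mm or tipped (distance of torch_nozzle from where it was at the start of the episode above 0.015 m or angle between torch_nozzle's own z axis and vertical above 0.3 rad).
It fails at once if the grey steel block is moved more than 15 mm or tipped (distance of steel_block_1 from where it was at the start of the episode above 0.015 m or angle between steel_block_1's own z axis and vertical above 0.3 rad).
It fails at once if the brass-coloured nut is moved more than 15 mm or tipped (distance of nut_4 from where it was at the start of the episode above 0.015 m or angle between nut_4's own z axis and vertical above 0.3 rad).
It also fails if it takes over 58 s, if anything falls off the work surface, if the arm or the gripper's body presses on something with over 40 N, if the wrist force passes 120 N, or if a joint passes its speed limit or range.

## Working session

There is one attempt and no reset: what is moved stays moved. The work goes in short steps, Python scripts to look and compute and a tool call to move; the robot and the scene stay as the last step left them, time stands still between calls to the robot, and variables do not carry over. Pictures are saved under pics/ and viewed, and the job is handed in when it is done.

Besides the shell and the picture viewer there is one more tool, called after "Request:" by a JSON object that holds its "fn" and its "kwargs". arm_command: Moves the arm, as the interface text tells. Its arguments: {"type":"object","properties":{"increments":{"type":"array","items":{"type":"object","properties":{"x":{"type":"number"},"y":{"type":"number"},"z":{"type":"number"},"twist":{"type":"number"},"jaw":{"type":"number"}}}}},"required":["increments"]}

```bash
ls; mkdir -p pics; python3 - <<'E'
from station import readout, eyes, arm
import cv2,numpy as np
np.set_printoptions(precision=4,suppress=True)
print(readout.observe()); print(arm.pinch_z)
for n in ["scene","top","wrist"]:
    print(n,eyes.camera_info(n))
    cv2.imwrite(f"pics/{n}0.png",eyes.capture(n)[:,:,::-1])
E
```

```text
pics
{'t': 0.0, 'joint_positions': array([ 1.1939,  0.2212,  1.5276,  0.    ,  1.3947, -0.1261]), 'joint_velocities': array([ 0.0018,  0.0006, -0.0003,  0.0003, -0.0003,  0.0004]), 'tau': array([  0.0008, -49.6887, -38.9403,  -0.    ,   0.0107,   0.    ]), 'eef_pos': array([154.8918, 604.8755, 230.2132]), 'tool_rot': array([-0.0003,  0.1251,  0.9921, -0.0009]), 'force': array([-0.0175, -0.7451, -0.0684]), 'torque': array([-0.0378, -0.0041,  0.0162]), 'grip_width': 85.38124939157204}
18.700000000000003
scene {'fx': 472.4729860501476, 'fy': 472.4729860501476, 'cx': 325.65162274648026, 'cy': 243.27922878109635, 'world_from_camera': array([[ -0.8805,   0.1844,  -0.4367, 248.0863],
       [ -0.4734,  -0.3896,   0.79  , 703.9088],
       [ -0.0245,   0.9023,   0.4303, 409.1886],
       [  0.    ,   0.    ,   0.    ,   1.    ]])}
top {'fx': 616.5160055534047, 'fy': 616.5160055534047, 'cx': 325.0568781547475, 'cy': 244.32255970727985, 'world_from_camera': array([[   0.0224,    0.9814,   -0.1909,  394.733 ],
       [  -0.9995,    0.0174,   -0.0279,   17.7526],
       [  -0.0241,    0.1914,    0.9812, 1057.8834],
       [   0.    ,    0.    ,    0.    ,    1.    ]])}
wrist {'fx': 332.2333755261505, 'fy': 332.2333755261505, 'cx': 322.3821793961428, 'cy': 236.75621410103682, 'T_tool_cam': array([[  -0.0001,    0.9648,    0.2629,   65.9884],
       [   1.    ,    0.    ,    0.0002,    0.6377],
       [   0.0002,    0.2629,   -0.9648, -141.9084],
       [   0.    ,    0.    ,    0.    ,    1.    ]])}
```

View pics/scene0.png

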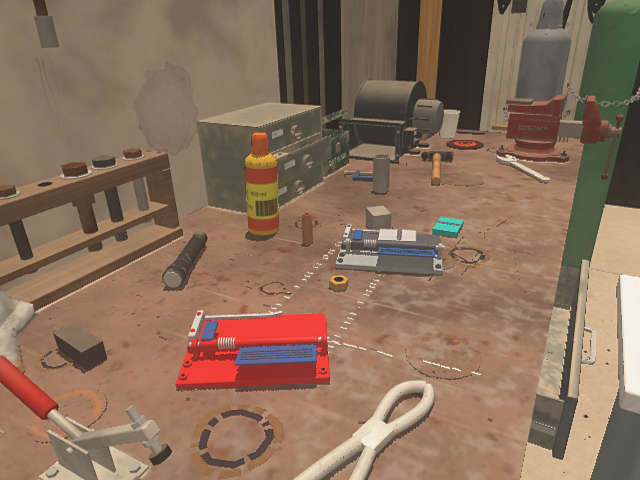

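View pics/top0.png

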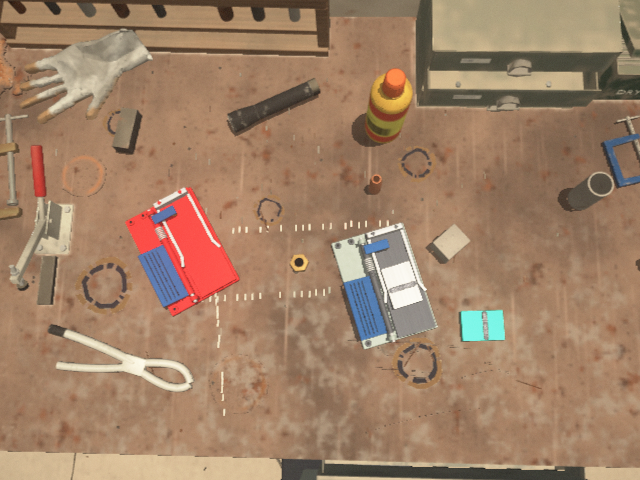

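View pics/wrist0.png

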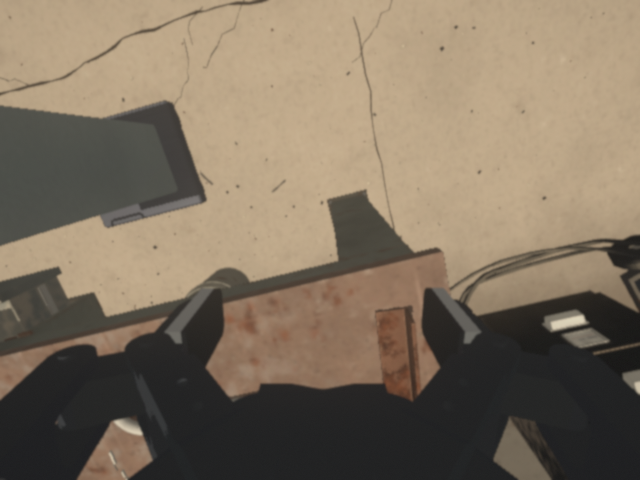

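The two fixtures are the red one (top image 185,250), which is a decoy, and the grey one (385,287). The two coupons are the teal one (482,326), also a decoy, and the steel one (404,284) lying on the grey fixture. I choose the grey fixture and the steel coupon, and will check them in a close crop.

```bash
python3 - <<'E'
import cv2
im=cv2.imread("pics/top0.png")[210:360,320:480]
cv2.imwrite("pics/topcrop.png",cv2.resize(im,None,fx=4,fy=4,interpolation=cv2.INTER_CUBIC)[:600])
im=cv2.imread("pics/scene0.png")[200:300,320:460]
cv2.imwrite("pics/scenecrop.png",cv2.resize(im,None,fx=5,fy=5,interpolation=cv2.INTER_CUBIC))
E
```

```text
(no output)
```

View pics/topcrop.png

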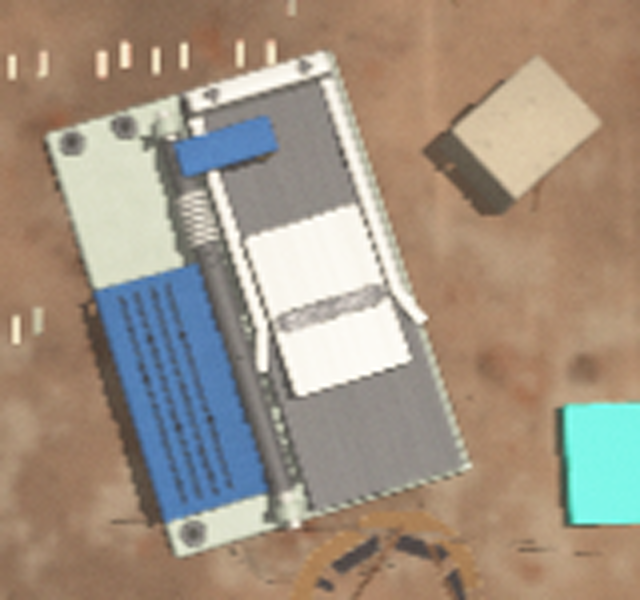

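View pics/scenecrop.png

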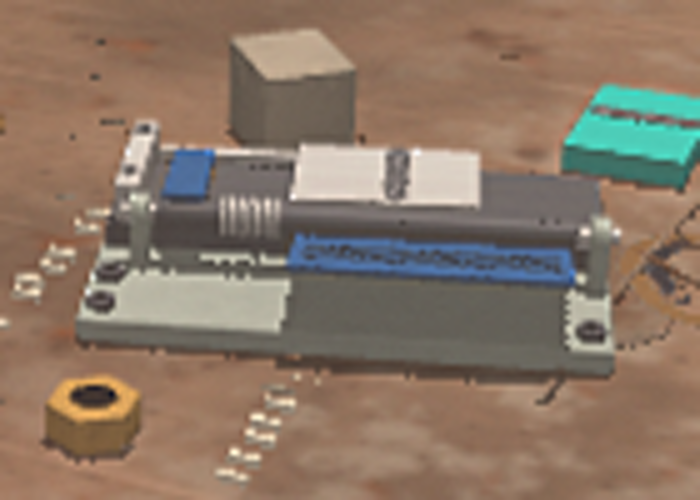

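```bash
cat > h.py <<'E'
from station import readout, eyes, arm
import cv2,numpy as np
from scipy.optimize import least_squares
np.set_printoptions(precision=3,suppress=True)
def tocam(ci,T,P):
    p=(np.linalg.inv(T)@np.c_[P,np.ones(len(P))].T).T[:,:3]
    return np.c_[ci["cx"]+ci["fx"]*p[:,0]/-p[:,2], ci["cy"]+ci["fy"]*(-p[:,1])/-p[:,2]]
def fx2w(q,P):
    c,s=np.cos(q[2]),np.sin(q[2]); P=np.asarray(P,float)
    return np.c_[q[0]+c*P[:,0]-s*P[:,1], q[1]+s*P[:,0]+c*P[:,1], P[:,2]]
E
cat > fit.py <<'E'
from h import *
ct=eyes.camera_info("top"); cs=eyes.camera_info("scene")
top=[((10,93,37.4),(95,290)),((-90,93,37.4),(168,522)),((-103,-34,20),(470,465)),((83,-31,36),(331,53)),((83,31,36),(185,95)),((70,31,36),(192,115)),
((60,2,39),(272,117)),((44,2,39),(277,150))]
cp=[(245,238),(350,205),(410,360),(297,397)]
F=np.array([a for a,b in top]); U=np.array([b for a,b in top])/4.+[320,210]
f=lambda q:(tocam(ct,ct["world_from_camera"],fx2w(q,F))-U).ravel()
r=least_squares(f,[400,-80,0.2],loss="soft_l1"); print(r.x); print(f(r.x).reshape(-1,2))
q=r.x
C=np.array([(35,25,32),(35,-25,32),(-35,-25,32),(-35,25,32)]);CU=np.array(cp)/4.+[320,210]
g=lambda p:(tocam(ct,ct["world_from_camera"],fx2w(p,C))-CU).ravel()
p=least_squares(g,[q[0],q[1],q[2]]).x; print("coupon",p,g(p))
R=np.array([[np.cos(q[2]),np.sin(q[2])],[-np.sin(q[2]),np.cos(q[2])]])
print("coupon in fixture",R@(p[:2]-q[:2]),p[2]-q[2])
# scene check, scene crop px
sc=[((10,93,37.4),(290,265)),((-90,93,37.4),(575,282)),((60,2,39),(172,150)),((44,2,39),(214,150)),((-103,-34,20),(600,180))]
S=np.array([a for a,b in sc]);SU=np.array([b for a,b in sc])/5.+[320,200]
k=lambda q:(tocam(cs,cs["world_from_camera"],fx2w(q,S))-SU).ravel()
print("scene resid",k(q).reshape(-1,2)); print("scene fit",least_squares(k,q,loss="soft_l1").x)
E
python3 fit.py
```

```text
[547.398 -77.982   0.314]
[[ 0.378  0.499]
 [ 0.062  0.667]
 [-0.57   0.632]
 [-1.326 -2.136]
 [ 0.26  -2.193]
 [ 0.819  0.002]
 [-0.852 -0.218]
 [ 0.819  0.468]]
coupon [527.611 -81.963   0.338] [-0.945  0.31   0.967 -0.663  0.115  0.084 -0.136  0.248]
coupon in fixture [-20.049   2.322] 0.023778875973109626
scene resid [[-1.41  -1.24 ]
 [ 0.005 -1.249]
 [ 0.258 -1.285]
 [ 0.086 -0.873]
 [-0.616 -1.632]]
scene fit [545.098 -73.204   0.316]
```

```bash
cat >> h.py <<'E'
from scipy.spatial.transform import Rotation as Rot
Q=np.array([546.8,-76.8,0.315])
def tool():
    s=readout.observe(); w,x,y,z=s["tool_rot"]; return s,Rot.from_quat([x,y,z,w]).as_matrix(),np.array(s["eef_pos"])
def plan(fp,Q=None,yaw=True):
    Q=globals()["Q"] if Q is None else Q
    s,R,p=tool(); t=fx2w(Q,[fp])[0]; d=R.T@(t-p)
    fy=np.array([-np.sin(Q[2]),np.cos(Q[2]),0]); v=R.T@fy
    print("t",s["t"],"pos",p,"target",t,"shift",d,"twist",np.arctan2(-v[0],v[1]),"force",s["force"],"w",s["grip_width"])
E
python3 -c "
from h import *
plan((-76,39,170))"
```

```text
t 0.15 pos [154.927 604.994 230.448] target [462.457 -63.265 170.   ] shift [-463.774 -570.935   61.211] twist -0.5658061919200593 force [-0.096 -0.371 -0.609] w 85.31342342544838
```

Request:
{"fn": "arm_command", "kwargs": {"increments": [{"x": -30, "y": -38, "z": 0, "twist": -0.05, "jaw": 64}, {"x": -464, "y": -571, "z": 0, "twist": -0.566, "jaw": 64}, {"x": -464, "y": -571, "z": 0, "twist": -0.566, "jaw": 64}, {"x": -464, "y": -571, "z": 0, "twist": -0.566, "jaw": 64}, {"x": -464, "y": -571, "z": 0, "twist": -0.566, "jaw": 64}, {"x": -464, "y": -571, "z": 0, "twist": -0.566, "jaw": 64}, {"x": -464, "y": -571, "z": 0, "twist": -0.566, "jaw": 64}, {"x": -464, "y": -571, "z": 0, "twist": -0.566, "jaw": 64}]}}

```text
t: 0.95
eef_pos: [319.5, 246.7, 231.3]
tool_rot: [0.0, -0.157, 0.988, 0.0]
force: [1.4, -0.0, -0.1]
grip_width: 63.7
```

```bash
python3 -c "
from h import *
plan((-76,39,170))"
```

```text
t 0.95 pos [319.533 246.661 231.323] target [462.457 -63.265 170.   ] shift [ -39.514 -338.994   61.344] twist 0.0009548753158608964 force [ 1.411 -0.033 -0.071] w 63.7258292109999
```

Request:
{"fn": "arm_command", "kwargs": {"increments": [{"x": -39, "y": -339, "z": 61, "twist": 0, "jaw": 64}, {"x": -39, "y": -339, "z": 61, "twist": 0, "jaw": 64}, {"x": -39, "y": -339, "z": 61, "twist": 0, "jaw": 64}, {"x": -39, "y": -339, "z": 61, "twist": 0, "jaw": 64}, {"x": -39, "y": -339, "z": 61, "twist": 0, "jaw": 64}, {"x": -39, "y": -339, "z": 61, "twist": 0, "jaw": 64}, {"x": -39, "y": -339, "z": 61, "twist": 0, "jaw": 64}, {"x": -39, "y": -339, "z": 61, "twist": 0, "jaw": 64}]}}

```text
t: 1.75
eef_pos: [462.2, -66.3, 169.1]
tool_rot: [-0.001, -0.154, 0.988, -0.0]
force: [-0.2, 0.7, -0.2]
grip_width: 64.0
```

```bash
python3 -c "
from h import *
plan((-76,39,170))
s,R,p=tool()
import pickle; pickle.dump((R,p),open('w1.pkl','wb'))
im=eyes.capture('wrist');cv2.imwrite('pics/w1.png',im[:,:,::-1])
ci=eyes.camera_info('wrist');T=np.eye(4);T[:3,:3]=R;T[:3,3]=p;T=T@ci['T_tool_cam']
print(tocam(ci,T,fx2w(Q,[(10,93,37.4),(-90,93,37.4),(60,2,39),(44,2,39),(70,31,36),(70,-31,36),(-103,-34,20),(-55,0,20)])))
"
```

```text
t 1.75 pos [462.193 -66.289 169.105] target [462.457 -63.265 170.   ] shift [-1.172  2.799 -0.899] twist -0.005102926874084049 force [-0.167  0.678 -0.214] w 63.96126073986223
[[384.768 319.364]
 [390.015 211.734]
 [286.968 368.012]
 [286.404 353.303]
 [317.624 374.807]
 [253.509 375.079]
 [242.042 194.13 ]
 [282.773 246.335]]
```

View pics/w1.png

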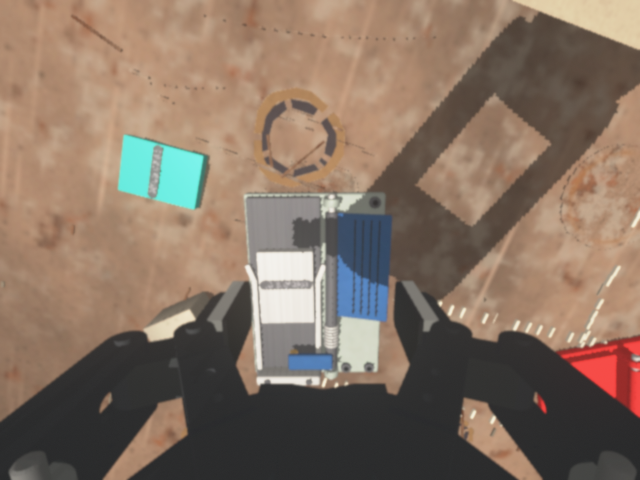

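```bash
python3 -c "
import cv2
im=cv2.imread('pics/w1.png')[185:390,235:400]
im=cv2.resize(im,None,fx=3.6,fy=3.6,interpolation=cv2.INTER_CUBIC)
im=cv2.resize(cv2.imread('pics/w1.png')[185:335,235:400],None,fx=4,fy=4,interpolation=cv2.INTER_CUBIC);cv2.imwrite('pics/w1c.png',im)"
```

```text
(no output)
```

View pics/w1c.png

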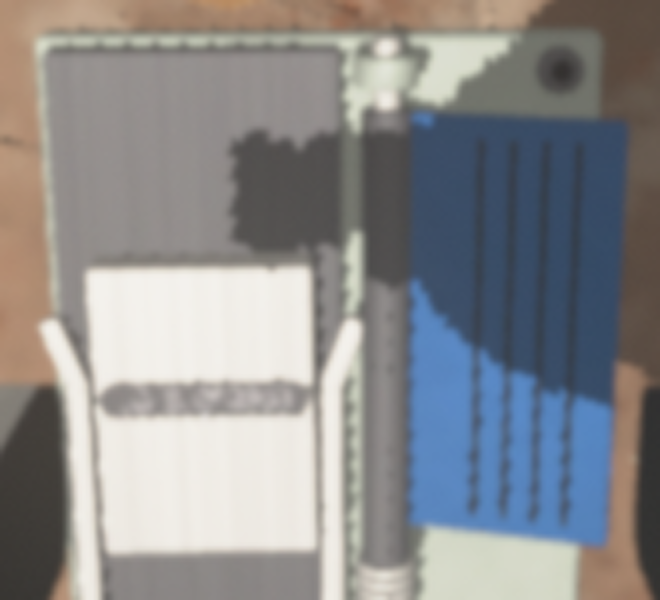

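```bash
cat > fit2.py <<'E'
from h import *
import pickle
R,p=pickle.load(open('w1.pkl','rb'))
ci=eyes.camera_info('wrist');T=np.eye(4);T[:3,:3]=R;T[:3,3]=p;T=T@ci['T_tool_cam']
o=np.array([235,185])
pts=[((-103,-34,20),(47,50)),((-103,32,20),(340,50)),((-90,93,37.4),(627,124)),((10,93,37.4),(604,545)),((-41,32,25),(350,322)),((-41,-32,25),(50,324))]
F=np.array([a for a,b in pts]);U=np.array([b for a,b in pts])/4+o
f=lambda q:(tocam(ci,T,fx2w(q,F))-U).ravel()
q=least_squares(f,Q).x;print(q,'\n',f(q).reshape(-1,2))
C=np.array([(35,25,32),(35,-25,32),(-35,-25,32),(-35,25,32)]);CU=np.array([(316,551),(105,553),(87,267),(310,264)])/4+o
g=lambda c:(tocam(ci,T,fx2w(c,C))-CU).ravel()
c=least_squares(g,q).x;print(c,g(c))
M=np.array([[np.cos(q[2]),np.sin(q[2])],[-np.sin(q[2]),np.cos(q[2])]])
print(M@(c[:2]-q[:2]),c[2]-q[2])
E
python3 fit2.py
```

```text
[548.966 -74.113   0.31 ] 
 [[-1.747 -0.3  ]
 [ 0.045 -0.295]
 [ 0.874 -0.317]
 [ 0.601  1.416]
 [-2.371  0.116]
 [ 2.588 -0.393]]
[527.923 -79.635   0.321] [ 0.353 -0.174 -0.289 -0.143 -0.519  0.085  0.459  0.232]
[-21.724   1.156] 0.01125886062511805
```

```bash
sed -i 's/^Q=.*/Q=np.array([548.5,-75.3,0.312])/' h.py; python3 -c "
from h import *
plan((-74,40,45))"
```

```text
t 1.8 pos [461.386 -63.995 169.346] target [465.794 -59.946  45.   ] shift [ -5.667   2.369 124.338] twist -0.001263940508903434 force [ 0.696  0.491 -0.472] w 64.45780951182154
```

Request:
{"fn": "arm_command", "kwargs": {"increments": [{"x": -5.5, "y": 2.5, "z": 40, "twist": 0, "jaw": 64}, {"x": -5.5, "y": 2.5, "z": 80, "twist": 0, "jaw": 64}, {"x": -5.5, "y": 2.5, "z": 110, "twist": 0, "jaw": 64}, {"x": -5.5, "y": 2.5, "z": 124, "twist": 0, "jaw": 64}, {"x": -5.5, "y": 2.5, "z": 124, "twist": 0, "jaw": 64}, {"x": -5.5, "y": 2.5, "z": 124, "twist": 0, "jaw": 64}]}}

```text
t: 2.4
eef_pos: [466.0, -56.9, 46.9]
tool_rot: [0.0, -0.158, 0.988, 0.0]
force: [0.7, -0.5, 0.8]
grip_width: 64.2
```

```bash
python3 -c "
from h import *
plan((-74,40,35))
s,R,p=tool()
cv2.imwrite('pics/w2.png',eyes.capture('wrist')[:,:,::-1])
cv2.imwrite('pics/s2.png',cv2.resize(eyes.capture('scene')[180:300,300:460,::-1],None,fx=5,fy=5,interpolation=cv2.INTER_CUBIC))
plan((-74,40,35))
"
```

```text
t 2.4 pos [465.992 -56.917  46.901] target [465.794 -59.946  35.   ] shift [ 1.131 -2.819 11.901] twist 0.004318659199139171 force [ 0.669 -0.54   0.834] w 64.19836470068607
t 2.5 pos [467.132 -57.543  47.946] target [465.794 -59.946  35.   ] shift [ 2.048 -1.85  12.945] twist 0.003926184235435288 force [ 0.682 -0.778  0.353] w 63.92753128124169
```

View pics/w2.png

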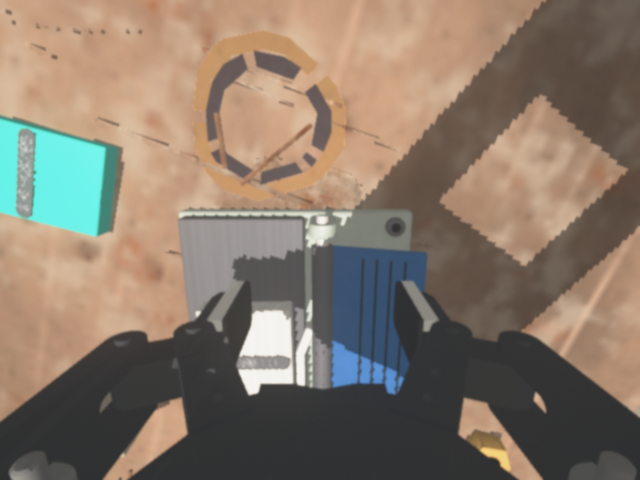

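View pics/s2.png

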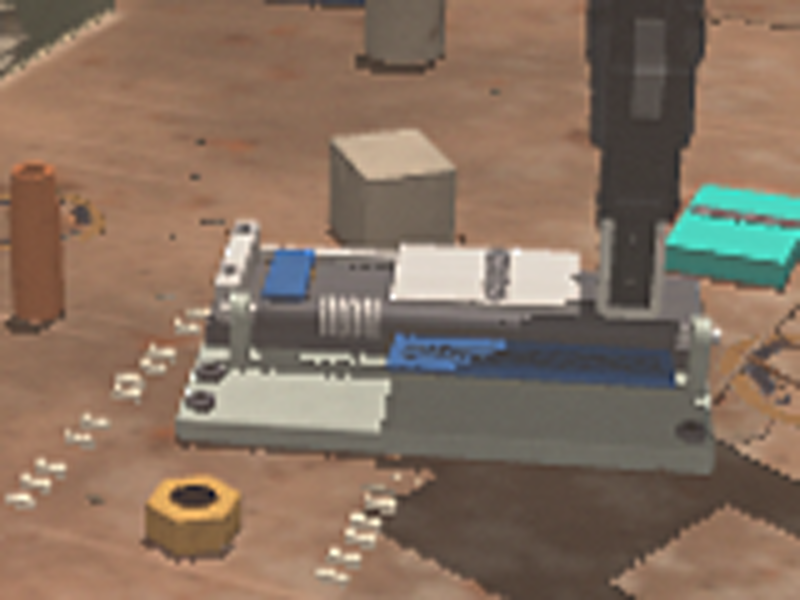

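Request:
{"fn": "arm_command", "kwargs": {"increments": [{"x": 1, "y": -2, "z": 0, "twist": 0, "jaw": 64}, {"x": 1, "y": -2, "z": 4, "twist": 0, "jaw": 64}, {"x": 1, "y": -2, "z": 8, "twist": 0, "jaw": 64}, {"x": 1, "y": -2, "z": 12, "twist": 0, "jaw": 64}, {"x": 1, "y": -2, "z": 12, "twist": 0, "jaw": 64}]}}

```text
t: 3.0
eef_pos: [464.9, -59.7, 33.5]
tool_rot: [-0.001, -0.157, 0.988, 0.0]
force: [0.1, -0.9, 1.0]
grip_width: 64.0
```

Request:
{"fn": "arm_command", "kwargs": {"increments": [{"x": 0, "y": 0, "z": 3, "twist": 0, "jaw": 64}, {"x": 0, "y": 0, "z": 3, "twist": 0, "jaw": 64}]}}

```text
t: 3.2
eef_pos: [465.3, -59.8, 30.9]
tool_rot: [-0.0, -0.157, 0.988, 0.0]
force: [0.0, -0.5, 0.4]
grip_width: 64.1
```

Request:
{"fn": "arm_command", "kwargs": {"increments": [{"x": 0, "y": 0, "z": 2, "twist": 0, "jaw": 64}, {"x": 0, "y": 0, "z": 2, "twist": 0, "jaw": 64}]}}

```text
t: 3.4
eef_pos: [465.5, -59.9, 29.2]
tool_rot: [-0.0, -0.157, 0.988, 0.0]
force: [0.5, 0.1, -0.1]
grip_width: 64.1
```

Request:
{"fn": "arm_command", "kwargs": {"increments": [{"x": 0, "y": 0, "z": 2, "twist": 0, "jaw": 64}, {"x": 0, "y": 0, "z": 2, "twist": 0, "jaw": 64}]}}

```text
t: 3.6
eef_pos: [465.9, -59.9, 27.5]
tool_rot: [0.0, -0.157, 0.988, -0.0]
force: [-0.3, 1.4, 2.2]
grip_width: 63.8
```

Request:
{"fn": "arm_command", "kwargs": {"increments": [{"x": 0, "y": 0, "z": 2, "twist": 0, "jaw": 64}, {"x": 0, "y": 0, "z": 2, "twist": 0, "jaw": 64}]}}

```text
t: 3.8
eef_pos: [465.9, -59.9, 25.5]
tool_rot: [0.0, -0.157, 0.988, -0.0]
force: [-0.1, 0.3, 2.5]
grip_width: 64.1
```

```bash
python3 -c "
from h import *
plan((-74,40,20))
cv2.imwrite('pics/s3.png',cv2.resize(eyes.capture('scene')[180:300,300:460,::-1],None,fx=5,fy=5,interpolation=cv2.INTER_CUBIC))
plan((-74,40,20))
"
```

```text
t 3.8 pos [465.945 -59.886  25.482] target [465.794 -59.946  20.   ] shift [ 0.166 -0.01   5.482] twist 0.0031337953628132707 force [-0.061  0.318  2.542] w 64.09178951947342
t 3.85 pos [465.921 -59.892  25.542] target [465.794 -59.946  20.   ] shift [ 0.141 -0.011  5.542] twist 0.0031652385434369767 force [0.59  0.953 3.275] w 63.93706149583614
```

View pics/s3.png

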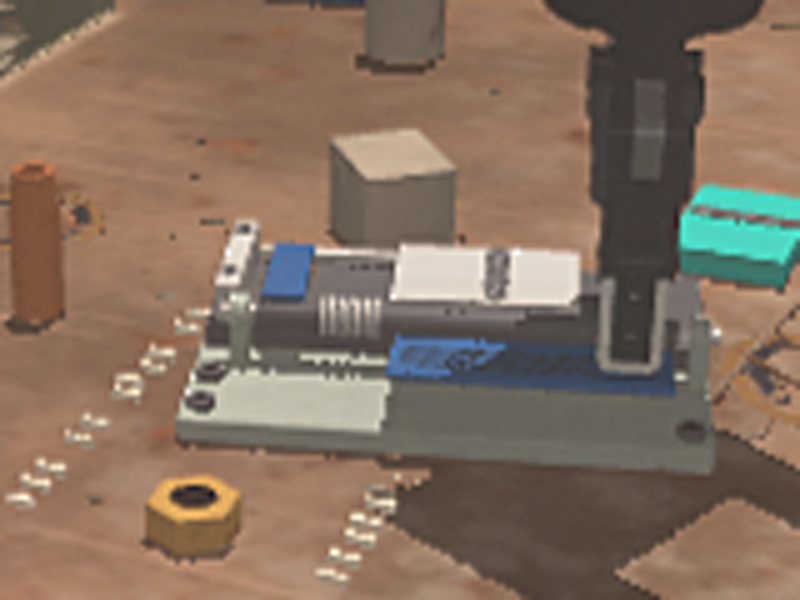

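Request:
{"fn": "arm_command", "kwargs": {"increments": [{"x": 0, "y": 0, "z": 2, "twist": 0, "jaw": 64}, {"x": 0, "y": 0, "z": 4, "twist": 0, "jaw": 64}, {"x": 0, "y": 0, "z": 4, "twist": 0, "jaw": 64}]}}

```text
t: 4.15
eef_pos: [466.0, -60.0, 21.4]
tool_rot: [0.0, -0.157, 0.988, -0.0]
force: [0.6, 0.9, 2.7]
grip_width: 64.0
```

Request:
{"fn": "arm_command", "kwargs": {"increments": [{"x": 0, "y": 0, "z": 2, "twist": 0, "jaw": 64}, {"x": 0, "y": 0, "z": 3, "twist": 0, "jaw": 64}, {"x": 0, "y": 0, "z": 3, "twist": 0, "jaw": 64}]}}

```text
t: 4.45
eef_pos: [466.1, -60.2, 18.6]
tool_rot: [0.0, -0.157, 0.988, -0.0]
force: [1.0, -0.2, 5.2]
grip_width: 64.0
```

```bash
python3 -c "
from h import *
plan((-74,40,20))
cv2.imwrite('pics/s4.png',cv2.resize(eyes.capture('scene')[180:300,300:460,::-1],None,fx=5,fy=5,interpolation=cv2.INTER_CUBIC))
cv2.imwrite('pics/w4.png',eyes.capture('wrist')[:,:,::-1])
plan((-74,40,20))
"
```

```text
t 4.45 pos [466.065 -60.193  18.574] target [465.794 -59.946  20.   ] shift [ 0.18   0.317 -1.426] twist 0.0031322667681825357 force [ 1.015 -0.207  5.2  ] w 64.03490681379093
t 4.55 pos [466.041 -60.149  18.625] target [465.794 -59.946  20.   ] shift [ 0.171  0.268 -1.376] twist 0.0031756144130190987 force [0.254 0.444 5.658] w 64.192515177901
```

View pics/s4.png

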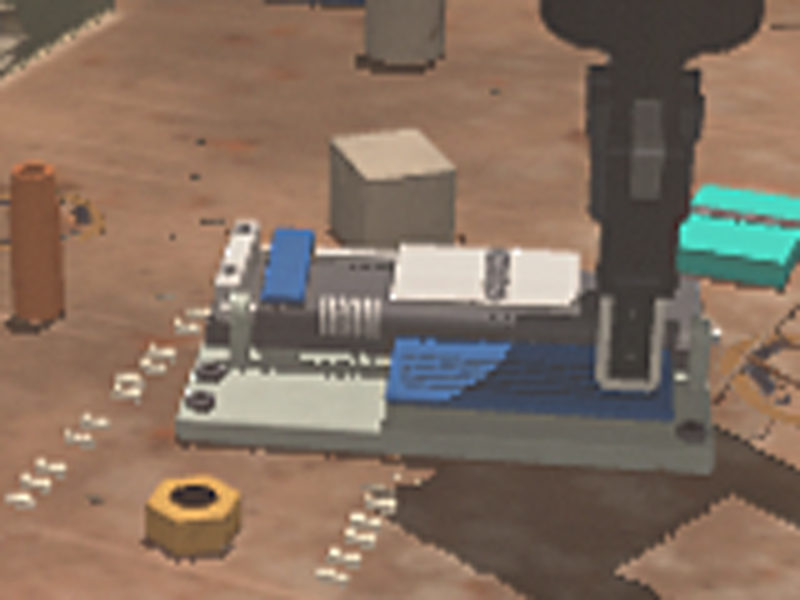

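View pics/w4.png

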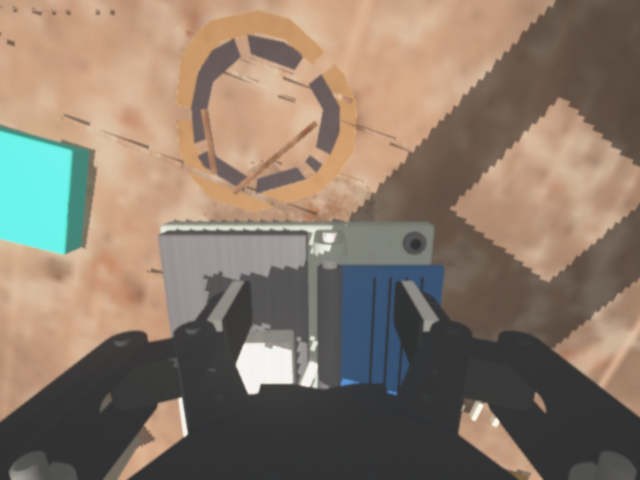

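Request:
{"fn": "arm_command", "kwargs": {"increments": [{"x": -4, "y": 0, "z": 0, "jaw": 64}, {"x": -8, "y": 0, "z": 0, "jaw": 64}, {"x": -12, "y": 0, "z": 0, "jaw": 64}, {"x": -16, "y": 0, "z": 0, "jaw": 64}, {"x": -20, "y": 0, "z": 0, "jaw": 64}, {"x": -24, "y": 0, "z": 0, "jaw": 64}, {"x": -24, "y": 0, "z": 0, "jaw": 64}]}}

```text
schema error: expected keys x, y, z, twist, jaw
```

```bash
python3 -c "
from h import *
plan((-11,40,18.6))
cv2.imwrite('pics/s5.png',cv2.resize(eyes.capture('scene')[180:300,300:460,::-1],None,fx=5,fy=5,interpolation=cv2.INTER_CUBIC))
cv2.imwrite('pics/t5.png',cv2.resize(eyes.capture('top')[210:360,320:480,::-1],None,fx=4,fy=4,interpolation=cv2.INTER_CUBIC))
plan((-11,40,18.6))
"
```

```text
t 4.55 pos [466.041 -60.149  18.625] target [525.753 -40.608  18.6  ] shift [-62.827   0.069   0.06 ] twist 0.0031756144130190987 force [0.254 0.444 5.658] w 64.192515177901
t 4.65 pos [466.047 -60.149  18.654] target [525.753 -40.608  18.6  ] shift [-62.822   0.07    0.092] twist 0.0032000165394693567 force [ 0.96  -0.204  5.182] w 64.73594408745922
```

View pics/s5.png

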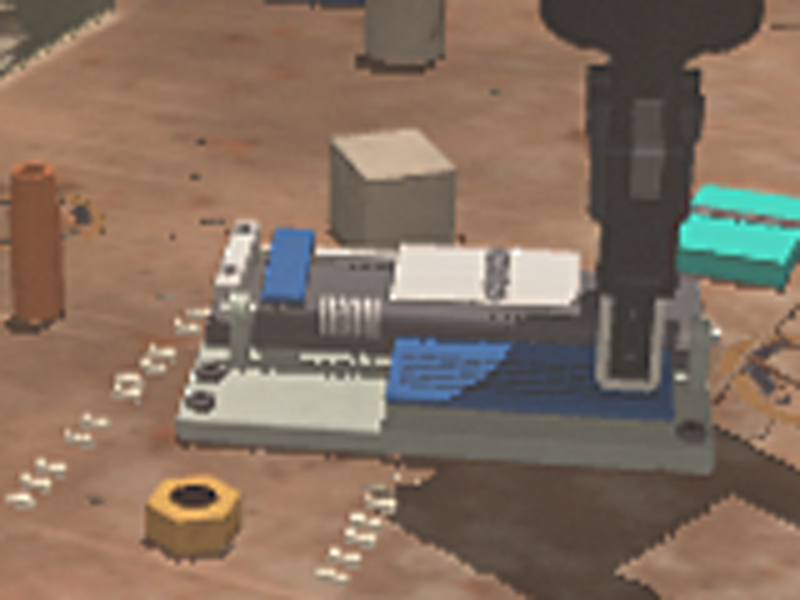

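View pics/t5.png

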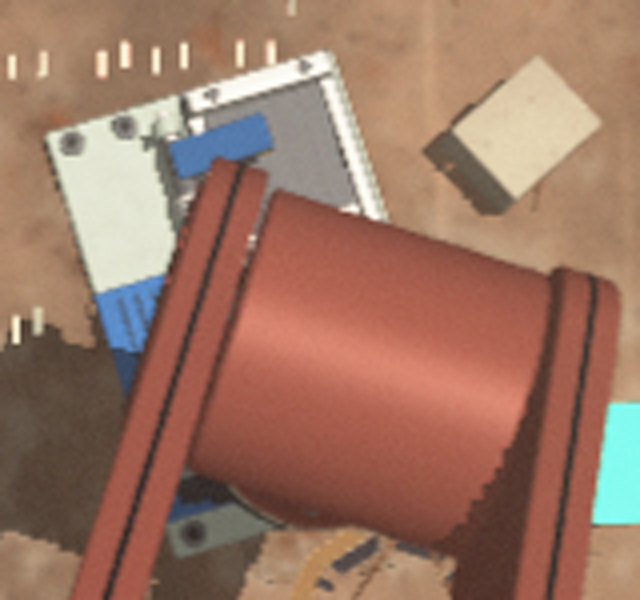

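The call was refused because the twist key was missing, and nothing moved. I'll send it again with all the keys.

Request:
{"fn": "arm_command", "kwargs": {"increments": [{"x": -4, "y": 0, "z": 0, "twist": 0, "jaw": 64}, {"x": -8, "y": 0, "z": 0, "twist": 0, "jaw": 64}, {"x": -12, "y": 0, "z": 0, "twist": 0, "jaw": 64}, {"x": -16, "y": 0, "z": 0, "twist": 0, "jaw": 64}, {"x": -20, "y": 0, "z": 0, "twist": 0, "jaw": 64}, {"x": -24, "y": 0, "z": 0, "twist": 0, "jaw": 64}, {"x": -24, "y": 0, "z": 0, "twist": 0, "jaw": 64}]}}

```text
t: 5.35
eef_pos: [487.3, -52.4, 17.8]
tool_rot: [-0.002, -0.157, 0.988, 0.0]
force: [-2.2, -0.1, 4.3]
grip_width: 64.3
```

```bash
python3 -c "
from h import *
plan((-11,40,18.6))
cv2.imwrite('pics/s6.png',cv2.resize(eyes.capture('scene')[180:300,300:460,::-1],None,fx=5,fy=5,interpolation=cv2.INTER_CUBIC))
plan((-11,40,18.6))
"
```

```text
t 5.35 pos [487.278 -52.382  17.837] target [525.753 -40.608  18.6  ] shift [-40.226  -0.753  -0.88 ] twist 0.00371994602116881 force [-2.219 -0.067  4.329] w 64.32796751730368
t 5.4 pos [487.261 -52.375  17.843] target [525.753 -40.608  18.6  ] shift [-40.24   -0.764  -0.866] twist 0.00369620864051726 force [-3.035 -0.714  5.855] w 63.80664791010449
```

View pics/s6.png

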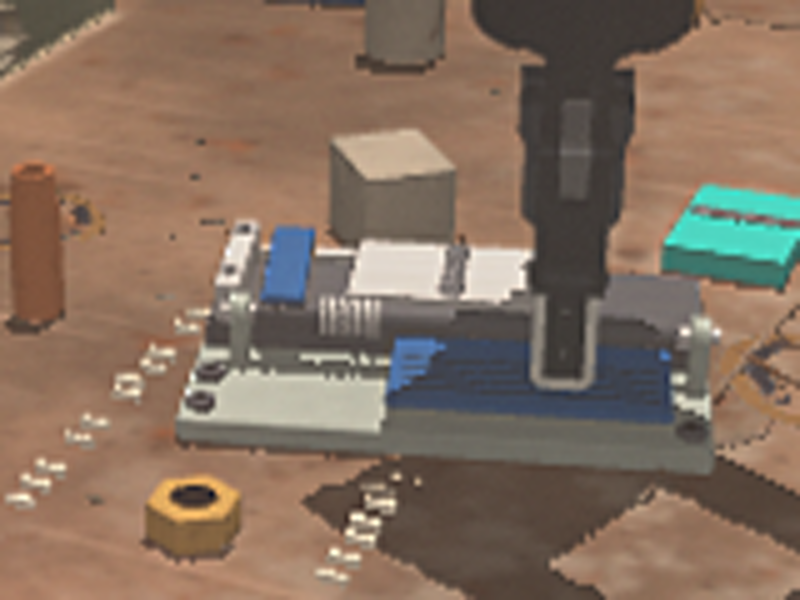

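Request:
{"fn": "arm_command", "kwargs": {"increments": [{"x": -4, "y": 0, "z": 0, "twist": 0, "jaw": 64}, {"x": -8, "y": 0, "z": 0, "twist": 0, "jaw": 64}, {"x": -12, "y": 0, "z": 0, "twist": 0, "jaw": 64}, {"x": -16, "y": 0, "z": 0, "twist": 0, "jaw": 64}, {"x": -20, "y": 0, "z": 0, "twist": 0, "jaw": 64}, {"x": -24, "y": -0.5, "z": 0, "twist": 0, "jaw": 64}, {"x": -28, "y": -0.5, "z": 0, "twist": 0, "jaw": 64}, {"x": -28, "y": -0.5, "z": 0, "twist": 0, "jaw": 64}]}}

```text
t: 6.2
eef_pos: [514.0, -44.2, 17.8]
tool_rot: [-0.002, -0.157, 0.988, 0.0]
force: [-2.1, -0.9, 5.1]
grip_width: 63.9
```

```bash
python3 -c "
from h import *
plan((-11,40,18.6))
cv2.imwrite('pics/s7.png',cv2.resize(eyes.capture('scene')[180:300,300:460,::-1],None,fx=5,fy=5,interpolation=cv2.INTER_CUBIC))
plan((-11,40,18.6))
"
```

```text
t 6.2 pos [513.995 -44.18   17.784] target [525.753 -40.608  18.6  ] shift [-12.283  -0.254  -0.853] twist 0.0036946925012051367 force [-2.112 -0.913  5.09 ] w 63.85231257718323
t 6.25 pos [513.989 -44.18   17.806] target [525.753 -40.608  18.6  ] shift [-12.289  -0.256  -0.829] twist 0.0036585767108987324 force [-2.478 -0.44   4.941] w 64.01495679610416
```

View pics/s7.png

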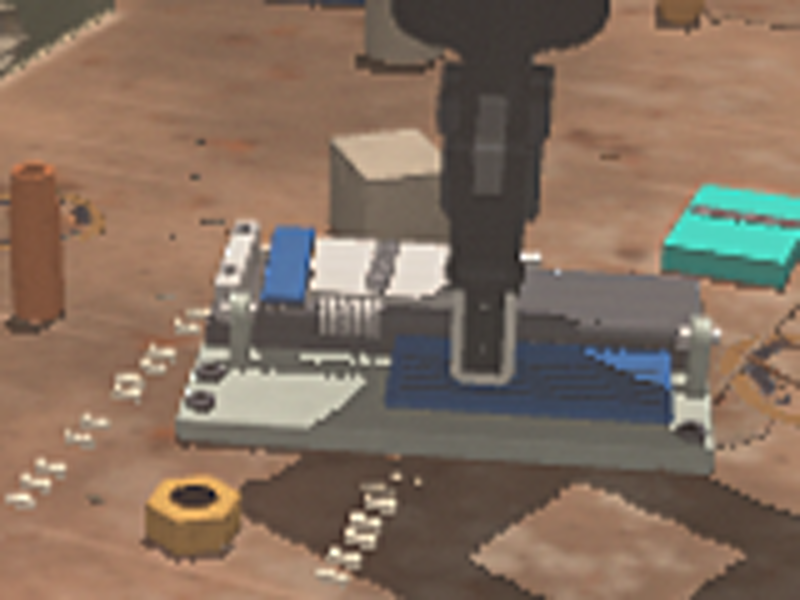

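Request:
{"fn": "arm_command", "kwargs": {"increments": [{"x": -2, "y": 0, "z": 0, "twist": 0, "jaw": 64}, {"x": -4, "y": 0, "z": 0, "twist": 0, "jaw": 64}, {"x": -6, "y": 0, "z": 0, "twist": 0, "jaw": 64}, {"x": -8, "y": 0, "z": 0, "twist": 0, "jaw": 64}, {"x": -8, "y": 0, "z": 0, "twist": 0, "jaw": 64}]}}

```text
t: 6.75
eef_pos: [521.2, -41.9, 17.7]
tool_rot: [-0.002, -0.157, 0.988, 0.0]
force: [-4.0, -1.2, 5.7]
grip_width: 63.8
```

Request:
{"fn": "arm_command", "kwargs": {"increments": [{"x": -2, "y": 0, "z": 0, "twist": 0, "jaw": 64}, {"x": -2, "y": 0, "z": 0, "twist": 0, "jaw": 64}]}}

```text
t: 6.95
eef_pos: [523.0, -41.2, 17.7]
tool_rot: [-0.002, -0.157, 0.988, 0.0]
force: [-3.5, -0.6, 5.2]
grip_width: 63.9
```

Request:
{"fn": "arm_command", "kwargs": {"increments": [{"x": -1.5, "y": 0, "z": 0, "twist": 0, "jaw": 64}, {"x": -1.5, "y": 0, "z": 0, "twist": 0, "jaw": 64}]}}

```text
t: 7.15
eef_pos: [524.4, -40.8, 17.7]
tool_rot: [-0.002, -0.157, 0.988, 0.0]
force: [-4.4, -1.1, 5.7]
grip_width: 63.8
```

Request:
{"fn": "arm_command", "kwargs": {"increments": [{"x": -1.5, "y": 0, "z": 0, "twist": 0, "jaw": 64}, {"x": -1.5, "y": 0, "z": 0, "twist": 0, "jaw": 64}]}}

```text
t: 7.35
eef_pos: [525.3, -40.5, 17.6]
tool_rot: [-0.003, -0.157, 0.988, 0.0]
force: [-6.8, -1.9, 7.6]
grip_width: 64.1
```

Request:
{"fn": "arm_command", "kwargs": {"increments": [{"x": -1.5, "y": 0, "z": 0, "twist": 0, "jaw": 64}, {"x": -1.5, "y": 0, "z": 0, "twist": 0, "jaw": 64}]}}

```text
t: 7.55
eef_pos: [525.4, -40.4, 17.5]
tool_rot: [-0.004, -0.157, 0.988, 0.0]
force: [-12.2, -4.8, 10.7]
grip_width: 63.9
```

```bash
python3 -c "
from h import *
plan((-11,40,18.6))
cv2.imwrite('pics/s8.png',cv2.resize(eyes.capture('scene')[180:300,300:460,::-1],None,fx=5,fy=5,interpolation=cv2.INTER_CUBIC))
"
```

```text
t 7.55 pos [525.448 -40.428  17.453] target [525.753 -40.608  18.6  ] shift [-0.225 -0.263 -1.149] twist 0.003386720267665208 force [-12.204  -4.791  10.703] w 63.9492741727829
```

View pics/s8.png

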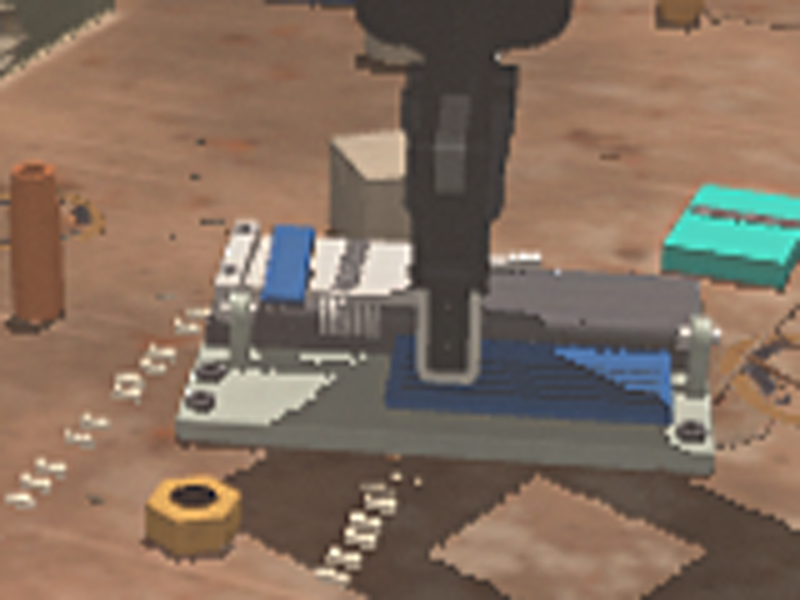

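Request:
{"fn": "arm_command", "kwargs": {"increments": [{"x": 2, "y": 0, "z": 0, "twist": 0, "jaw": 64}, {"x": 4, "y": 0, "z": 0, "twist": 0, "jaw": 64}, {"x": 6, "y": 0, "z": 0, "twist": 0, "jaw": 64}, {"x": 6, "y": 0, "z": 0, "twist": 0, "jaw": 64}, {"x": 6, "y": 0, "z": -4, "twist": 0, "jaw": 64}, {"x": 6, "y": 0, "z": -8, "twist": 0, "jaw": 64}, {"x": 6, "y": 0, "z": -14, "twist": 0, "jaw": 64}, {"x": 6, "y": 0, "z": -22, "twist": 0, "jaw": 64}]}}

```text
t: 8.4
eef_pos: [522.2, -41.6, 40.0]
tool_rot: [-0.001, -0.157, 0.988, 0.0]
force: [-1.0, 0.6, 0.1]
grip_width: 64.1
```

Request:
{"fn": "arm_command", "kwargs": {"increments": [{"x": 0, "y": 0, "z": -30, "twist": 0, "jaw": 64}, {"x": 0, "y": 0, "z": -80, "twist": 0, "jaw": 64}, {"x": 0, "y": 0, "z": -130, "twist": 0, "jaw": 64}, {"x": 40, "y": 0, "z": -150, "twist": 0, "jaw": 64}, {"x": 80, "y": 0, "z": -150, "twist": 0, "jaw": 64}, {"x": 80, "y": 40, "z": -150, "twist": 0, "jaw": 64}, {"x": 80, "y": 80, "z": -150, "twist": 0, "jaw": 64}, {"x": 80, "y": 120, "z": -150, "twist": 0, "jaw": 64}]}}

```text
t: 9.2
eef_pos: [409.1, 48.0, 190.8]
tool_rot: [0.0, -0.156, 0.988, -0.0]
force: [1.2, 1.0, 0.0]
grip_width: 64.0
```

Request:
{"fn": "arm_command", "kwargs": {"increments": [{"x": 0, "y": 50, "z": 0, "twist": 0, "jaw": 64}, {"x": 0, "y": 100, "z": 0, "twist": 0, "jaw": 64}, {"x": 0, "y": 150, "z": 0, "twist": 0, "jaw": 64}, {"x": 0, "y": 200, "z": 0, "twist": 0, "jaw": 64}, {"x": 0, "y": 200, "z": 0, "twist": 0, "jaw": 64}]}}

```text
t: 9.7
eef_pos: [345.2, 242.6, 190.8]
tool_rot: [-0.0, -0.161, 0.987, 0.001]
force: [0.4, -1.1, -0.2]
grip_width: 64.0
```

```bash
python3 -c "
from h import *
print(readout.observe()['force'])
cv2.imwrite('pics/s9.png',cv2.resize(eyes.capture('scene')[180:300,300:460,::-1],None,fx=5,fy=5,interpolation=cv2.INTER_CUBIC))
cv2.imwrite('pics/t9.png',cv2.resize(eyes.capture('top')[210:360,320:480,::-1],None,fx=4,fy=4,interpolation=cv2.INTER_CUBIC))
"
```

```text
[ 0.448 -1.076 -0.184]
```

View pics/s9.png

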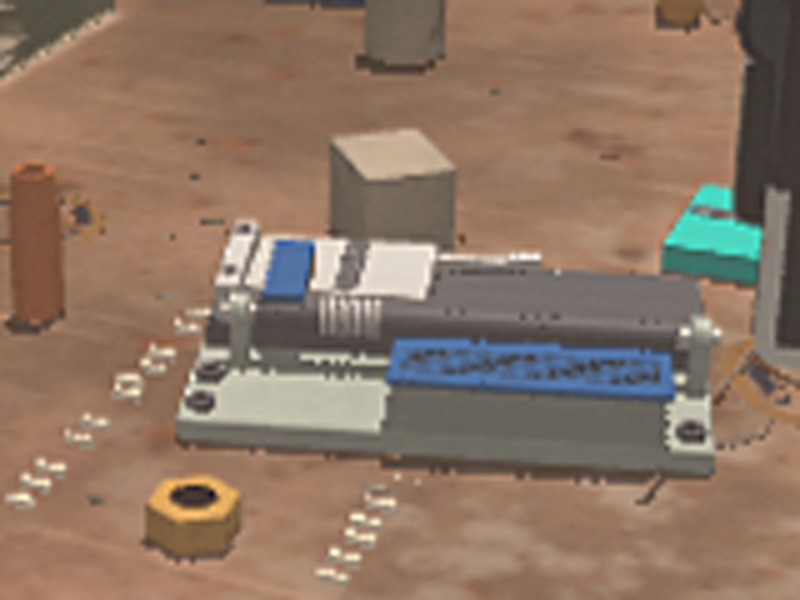

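View pics/t9.png

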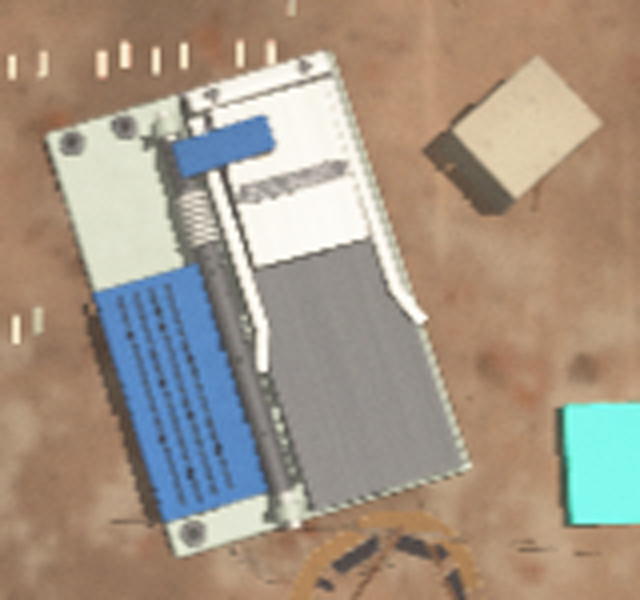

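```bash
python3 -c "
from h import *
ct=eyes.camera_info('top')
for x in (-3,0,3): print((tocam(ct,ct['world_from_camera'],fx2w((547.4,-78,.314),[(x,25,32),(x,-25,32)]))-[320,210])*4)
"
```

```text
[[261.063 276.332]
 [374.942 241.916]]
[[258.87  269.528]
 [372.689 235.141]]
[[256.679 262.731]
 [370.439 228.374]]
```

```bash
python3 -c "
from h import *
im=eyes.capture('top')[220:285,360:420,::-1]
cv2.imwrite('pics/t10.png',cv2.resize(im,None,fx=9,fy=9,interpolation=cv2.INTER_CUBIC))
"
```

```text
(no output)
```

View pics/t10.png

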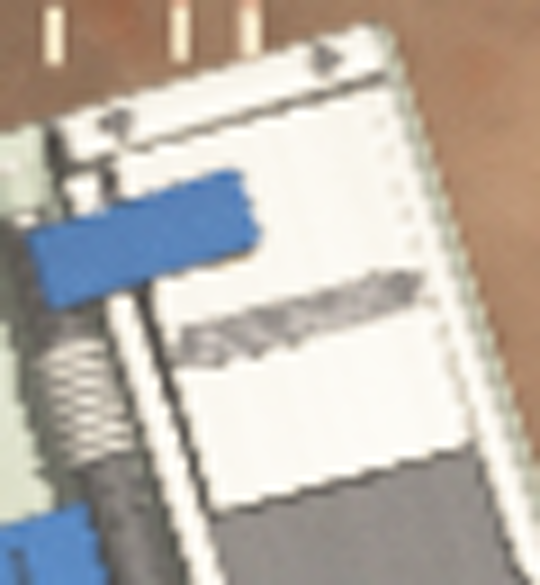

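```bash
python3 -c "
from station import arm,readout
print(arm.close_job(), readout.observe()['t'])"
```

```text
the job is handed in; nothing more can be done
the job is handed in; nothing more can be done
```

The steel coupon is home against the end stop with the released clip's jaw resting on it, and I have handed the job in. No verdict was reported. The run took about 10 s of the 58 s allowed.

**What I did:** With the fingers 64 mm apart, one fingertip pressed the pedal down until the clip was at about 0.25 rad, judged from roughly 5 N on the pedal and the visibly raised jaw. The other fingertip then pushed the coupon about 55 mm under the jaw. At the end, the push force rose to about 13 N and the tool stopped moving within 1 mm of where I expected. I backed off 6 mm in the command, let the pedal up and moved clear.

**Last checks:**
- **Coupon position:** The pictures show its front edge at the stop, with fixture x about 34 mm (needs 32–37). It sits up to about 2 mm towards the rail away from the pedal and is turned about 0.03 rad, less than the 0.08 allowed.
- **Clip:** The jaw sits on the coupon and the pedal is up. I could not measure the clip angle or its gripping force directly.
- **Surroundings:** The nozzle, block and nut show no movement, and the tool read only about 1 N of noise.

**Disagreements:**
- The scene camera put the fixture about 5 mm away from the other two views. I used a value close to the wrist-camera fit, and the contact with the coupon and the stop agreed with it.
- One push command was refused because a key was missing, but nothing moved.

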